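# Set and lock the last leg of a display riser

## Task

The round display riser lies upside down on the table; two of its legs are already set, the third still stands too far out with its cam lever open. Push that leg's end plug fully home, then grip the leg tube and slide it down until its ring mark is level with the top of the collar. Keep hold of the leg there and turn your grip so that a finger swings the upright cam lever shut against its stop, and finish still gripping the leg at its mark with the lever shut; leave the tape roll, marker and stapler beside it where they are.

Things in the scene. Friction and masses are not known exactly. Their poses are not given: they have to be found in the camera images.
- riser: Round riser upside down: wooden board 250 mm across, 16 thick, firm on the table. Origin: centre of its face on the table, z up. Three upright legs 90 mm from the centre, in its frame at +60 and 180 degrees (finished) and -60 (to be set). Each: fixed tube 27 mm across, above it a collar 39 mm across with its top 94 mm over the table, and a sliding tube 20 mm across coming up out of it.
- collar_top (a point): Centre of the top of the collar (cam ring) of the leg to be set, on the leg's upright axis, 94 mm above the table. Frame as riser.
- leg_mark (a point): Centre of the 3 mm wide dark ring mark on the sliding leg to be set, on its axis. The bare tube, 20 mm across, goes on for 52 mm above it to the end that takes the plug. The leg slides with about 12 N of drag (grip it with 25 N or more), stays where it is left, and turns freely about its own axis, so a hand gripping it can turn with it.
- leg (a joint): Slide of that leg in m, up positive: 0 = ring mark level with the collar top, starts 0.015 to 0.038 too far out; range -0.03 to 0.045. With the lever shut the cam clamps it: drag some 30 N.
- plug_top (a point): Centre of the top of the black end plug of that leg, 21.6 mm across, flange 6 mm thick. Home, it is 58 mm above the ring mark, its flange on the tube's end.
- plug (a joint): How far the plug stands proud of home, in m: 0 = fully home, starts 0.005 to 0.009. It pushes in with about 4 N, and stays where it is left; a push over 12 N would also move the leg down.
- lever_tip (a point): Middle of the top edge of the cam lever's upright paddle on the leg to be set: 26.5 mm from the leg's axis and 27 mm above the collar top. The paddle is a plate 5.5 mm thick in a radial plane, standing up from the ring's rim, from 16.5 to 36.5 mm from the leg's axis.
- lever (a joint): Angle of the cam lever about the leg's upright axis, rad: 0 = shut against its stop, paddle pointing straight out from the riser's centre; open is positive, counter-clockwise seen from above; starts 0.75 to 1.05. Drag about 2 N at the paddle, some 5 N near the end as the cam bites on the leg; stays where it is left. It does not turn with the leg.
- masking_tape: Roll of tan masking tape lying flat left of the riser, 94 mm across, 19 mm high; origin: centre of its underside. Leave alone.
- blue_marker: Capped paint marker lying right of the riser, 142 x 19 x 20 mm; origin: centre of its underside. Leave alone.
- stapler: Stapler standing at the left, 135 x 32 x 50 mm; origin: centre of its underside. Leave alone.

How it is judged:
On the way, in this order (a step that is already met when the one before it is completed fails the run):
1. the end plug is pressed fully home (value of joint plug below 0.0015 m), for 0.2 s.
2. the leg is gripped with its ring mark level with the collar top, the lever still open (value of joint leg between -0.004 and 0.004 m and contact force between the fingers and leg above 3 N and horizontal distance between the grasp point and leg_mark below 0.015 m and z of the grasp point in the frame of plug_top below -0.008 m and value of joint lever above 0.5 rad), for 0.2 s.
3. the lever is shut while the leg is gripped at its mark (value of joint leg between -0.004 and 0.004 m and contact force between the fingers and leg above 3 N and horizontal distance between the grasp point and leg_mark below 0.015 m and z of the grasp point in the frame of plug_top below -0.008 m and value of joint lever below 0.1 rad), for 0.2 s.
At the end, for the whole second after the job is handed in: Plug within 1.5 mm of home, ring mark within 4 mm of the collar top, lever within 0.1 rad of its stop, and the leg still gripped between the fingers (over 3 N, TCP on the leg's axis within 15 mm and below the plug), at rest (all of step 3 and value of joint plug below 0.0015 m and linear speed of leg below 0.01 m/s); the arm keeps its last pose, push and grip.
It fails at once if the lever is pushed shut while the leg is not gripped (value of joint lever below 0.4 rad and (contact force between the fingers and leg below 0.5 N or z of the grasp point in the frame of plug_top above -0.004 m)).
It fails at once if the tape roll, marker or stapler is moved by more than 25 mm (distance of any of masking_tape, blue_marker, stapler from where it was at the start of the episode above 0.025 m).
It also fails if it takes over 51 s, if anything falls off the work surface, if the arm or the gripper's body presses on something with over 40 N, if the wrist force passes 120 N, or if a joint passes its speed limit or range.

## Robot

A 6-joint arm with a two-finger parallel gripper is mounted at the origin on a cart in front of the work surface, level with it; the furniture and walls round the work are solid. World frame = base frame: x ahead of the robot, y to its left, z up, the work surface at z = 0. Lengths are in m, angles in rad, forces in N, time in s.
With the tool pointing down it reaches from about 0.25 to 0.775 m from the base axis. Payload 4 kg.
Tool frame: the origin (TCP) lies between the finger pads, 19 mm behind the fingertips; this is the grasp point; z points along the fingers, y is the direction in which the jaws open and shut (so a half turn about z gives the same grasp; the last joint's range is limited). The gripper opens to 94 mm and grips with 3 to 60 N. Pads are 16 mm wide; open, the fingers measure 119 mm over their backs; the gripper's body (75 mm by 177 mm) begins 78 mm behind the grasp point.
Start: joints at [-1.369, 0.087, 1.371, -0, 1.684, -0.103], TCP at [0.165, -0.525, 0.224] pointing down, gripper open.
Joint ranges: [-3.1, 3.1], [-0.76, 2.03], [0.27, 2.55], [-1.08, 4.22], [0.17, 2.65], [-2.57, 2.57]. Speed limits (rad/s): [2.79, 2.79, 3.14, 3.14, 3.14, 3.14].

## Interface

Orientations are given as [roll, pitch, yaw] about the fixed x, y, z axes, in that order (R = Rz(yaw) Ry(pitch) Rx(roll)).
In Python, from bench import * gives the robot as it stands.
- The arm moves only by the tool step_arm, never from a script. Its argument "increments" is text: rows parted by semicolons, each of 6 numbers parted by spaces: the shift along the tool's x, y, z in cm, then the turn, a rotation vector about the tool's x, y, z in rad. A call has 1 to 5 rows; each row shifts and turns the commanded pose from where the row before left it, along the tool's axes as they then stand; what a row does not reach is not made up. A row lasts 1/10 s, in which the tool goes at most 50 mm and 8.59 degrees, less where a joint would pass 70% of its speed; a pose out of reach is approached as far as the arm can. A call is refused whole if a number of a shift passes 5 or a number of a turn 0.15, either way. A call with a gripper value outside its range is refused whole. "claw" is the gripper's target within -1 to 1 (shut at 1, half-way at 0, fully open at -1), set as the call begins (left out, the last holds). The fingers move at their own pace and stop on an object; the grip force is fixed at half the most. Time passes only in rows, so rows that do not move let the fingers close. It gives the time, the measured TCP pose, the force and the opening at its end, in the units of the state.
- get_obs(): the state, without advancing time (a new reading comes with each control period).
- snapshot(name): name is "side" or "top"; returns the picture (400x640x3 uint8, red, green, blue); there is no depth.
- calibration(name): a dict with "camera_matrix" (3x3 intrinsics, pixels), "eye" and "orientation" of the camera in the world. Camera axes: x right, y up, looking along -z (the intrinsics and any distortion apply to the point x, -y, -z); pixel columns grow to the right and rows downward; lengths in m; the calibration is good to about 2 mm. A picture is of the moment at which its call begins. calibration takes no time and is no camera call.
- close_job(): hands the job in, once; it reports no verdict.
The state is a dict: "time": time; "joint_positions": joint angles; "qvel": joint speeds; "joint_torque": joint torques, N m; "tool_pos": TCP position; "ee_rot": TCP orientation; "wrist_force": force on the tool from outside, world axes, zero at the start; "wrist_torque": the same for the moment, N m; "width": finger opening in m.
Only numpy, scipy, OpenCV 4.12 (cv2) and the standard library are available. Lean on these libraries where they do the work, as an engineer would, in place of code of your own. Each camera call takes 0.05 s, during which the arm holds its last target. There are 200 camera calls.

## Working session

There is one attempt and no reset: what is moved stays moved. The work goes in short steps, Python scripts to look and compute and a tool call to move; the robot and the scene stay as the last step left them, time stands still between calls to the robot, and variables do not carry over. Pictures are saved under pics/ and viewed, about 8 in all and at most 12, crops included, and the job is handed in when it is done.

Besides the shell and the picture viewer there is one more tool, called after "Call:" as name(argument=value, ...) on one line, values as JSON. step_arm: Moves the arm, as the interface text tells. Its arguments: {"type":"object","properties":{"increments":{"type":"string"},"claw":{"type":"number"}},"required":["increments"]}

```bash
mkdir -p pics; python3 - <<'E'
from bench import *
import cv2, numpy as np
for n in ("side","top"):
    im=snapshot(n); cv2.imwrite(f"pics/{n}0.png",im[:,:,::-1])
    c=calibration(n); print(n,c)
o=get_obs(); print({k:o[k] for k in("time","tool_pos","ee_rot","wrist_force","width")})
E
```

```text
side {'camera_matrix': array([[479.48037184,   0.        , 313.86291386],
       [  0.        , 479.48037184, 197.44225724],
       [  0.        ,   0.        ,   1.        ]]), 'eye': array([ 0.55513158, -1.02229905,  0.82742931]), 'orientation': array([ 1.00435096, -0.01768761,  0.03829168])}
top {'camera_matrix': array([[483.10074897,   0.        , 328.05760512],
       [  0.        , 483.10074897, 202.06504033],
       [  0.        ,   0.        ,   1.        ]]), 'eye': array([0.35410063, 0.09485948, 1.20917795]), 'orientation': array([ 0.15475363, -0.01454798, -1.59757242])}
{'time': 0.1, 'tool_pos': array([ 0.16498148, -0.52420061,  0.22322202]), 'ee_rot': array([-3.13961659e+00, -1.90077515e-04,  3.04840266e-01]), 'wrist_force': array([ 0.2030471 ,  0.64450174, -0.06094878]), 'width': 0.09367748220151767}
```

View pics/side0.png

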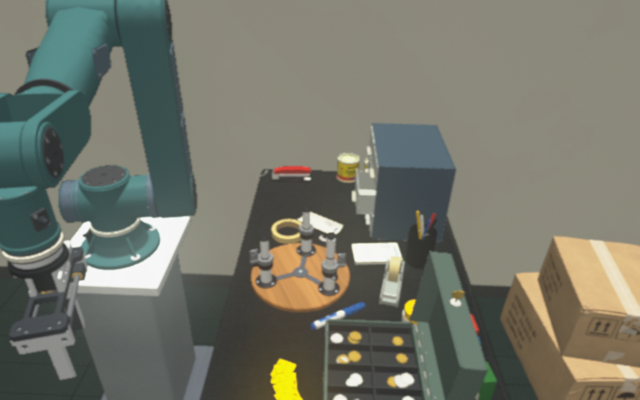

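View pics/top0.png

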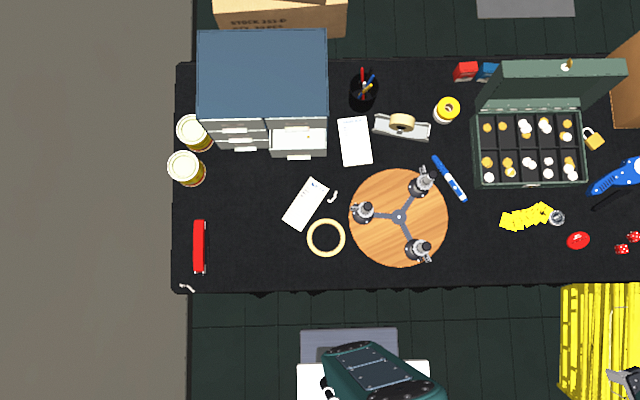

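The side view shows the riser at about (300,273) with legs at (265,265), (306,235) and (330,265). In the top view the riser is at about (399,217), with leg tops near (363,210), (425,180) and (418,250). The next step is enlarged crops plus a fit of the board.

```bash
cat > h.py <<'E'
import numpy as np, cv2
from scipy.spatial.transform import Rotation as R
from bench import *
C={n:calibration(n) for n in("side","top")}
def rot(n): return R.from_euler('xyz',C[n]["orientation"]).as_matrix()
def ray(n,u,v):
    K=C[n]["camera_matrix"]; d=np.array([(u-K[0,2])/K[0,0],-(v-K[1,2])/K[1,1],-1])
    d=rot(n)@d; return np.array(C[n]["eye"]),d/np.linalg.norm(d)
def plane(n,u,v,z):
    e,d=ray(n,u,v); return e+d*(z-e[2])/d[2]
def proj(n,p):
    K=C[n]["camera_matrix"]; q=rot(n).T@(np.asarray(p)-C[n]["eye"])
    return np.array([K[0,0]*q[0]/-q[2]+K[0,2], K[1,1]*-q[1]/-q[2]+K[1,2]])
def tri(uv):
    A=np.zeros((3,3));b=np.zeros(3)
    for n,(u,v) in uv.items():
        e,d=ray(n,u,v);M=np.eye(3)-np.outer(d,d);A+=M;b+=M@e
    return np.linalg.solve(A,b)
def crop(im,x,y,w,h,s): return cv2.resize(im[y:y+h,x:x+w],None,fx=s,fy=s,interpolation=cv2.INTER_CUBIC)
E
python3 - <<'E'
from h import *
for n in("side","top"):
    im=cv2.imread(f"pics/{n}0.png"); hsv=cv2.cvtColor(im,cv2.COLOR_BGR2HSV)
    m=cv2.inRange(hsv,(5,90,70),(20,255,255))
    x,y,w,h=(240,195,120,120) if n=="side" else (340,160,120,115)
    mm=np.zeros_like(m);mm[y:y+h,x:x+w]=m[y:y+h,x:x+w]
    cs,_=cv2.findContours(mm,cv2.RETR_EXTERNAL,cv2.CHAIN_APPROX_NONE)
    c=max(cs,key=cv2.contourArea)[:,0]
    P=np.array([plane(n,u,v,0.016)[:2] for u,v in cv2.convexHull(c)[:,0]])
    (cx,cy),r=cv2.minEnclosingCircle(P.astype(np.float32)); print(n,cx,cy,r)
    A=np.c_[2*P,np.ones(len(P))];s=np.linalg.lstsq(A,(P**2).sum(1),rcond=None)[0];print("lsq",s[:2],np.sqrt(s[2]+s[0]**2+s[1]**2))
a=crop(cv2.imread("pics/side0.png"),245,205,110,95,5)
b=crop(cv2.imread("pics/top0.png"),345,160,110,110,5)
cv2.imwrite("pics/sc.png",a);cv2.imwrite("pics/tc.png",b)
E
```

```text
side 0.4999545216560364 -0.11147033423185349 0.12710390985012054
lsq [ 0.49953549 -0.11198613] 0.1254167448715045
top 0.45404744148254395 -0.069440558552742 0.11095529049634933
lsq [ 0.4498682  -0.06668187] 0.08609175861985834
```

View pics/sc.png

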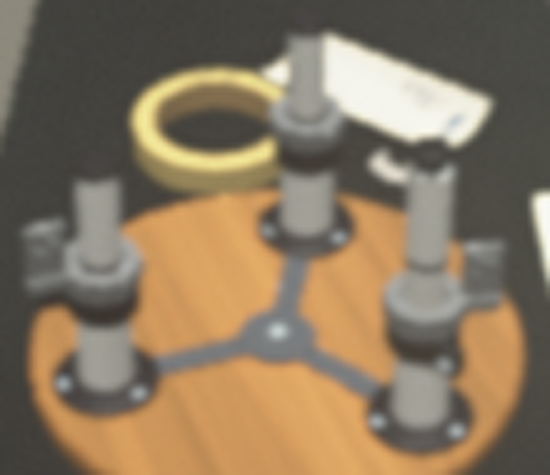

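View pics/tc.png

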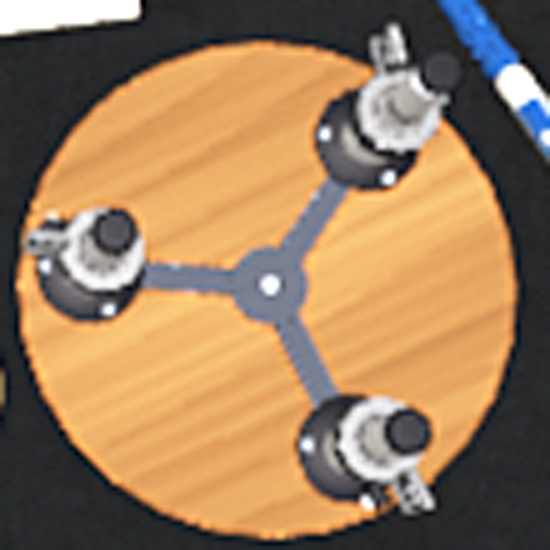

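The leg to set is the far right one: its mark shows above the collar in the side crop at (430,265), its plug is at (430,152) and its paddle at (484,270). In the top crop its plug is at (440,72) and its paddle at (390,47), swung counter-clockwise of outward. The finished plugs are at (115,230) and (408,432) in the top crop.

```bash
cat >> h.py <<'E'
def sp(x,y): return ((x+.5)/5-.5+245,(y+.5)/5-.5+205)
def tp(x,y): return ((x+.5)/5-.5+345,(y+.5)/5-.5+160)
E
python3 - <<'E'
from h import *
np.set_printoptions(precision=4,suppress=True)
im=cv2.imread("pics/top0.png"); hsv=cv2.cvtColor(im,cv2.COLOR_BGR2HSV)
m=cv2.inRange(hsv,(3,90,70),(24,255,255)); m[:160]=0;m[275:]=0;m[:,:343]=0;m[:,455:]=0
m=cv2.morphologyEx(m,cv2.MORPH_CLOSE,np.ones((9,9)))
c=max(cv2.findContours(m,cv2.RETR_EXTERNAL,cv2.CHAIN_APPROX_NONE)[0],key=cv2.contourArea)
P=np.array([plane("top",u,v,0.016)[:2] for u,v in cv2.convexHull(c)[:,0]])
A=np.c_[2*P,np.ones(len(P))];s=np.linalg.lstsq(A,(P**2).sum(1),rcond=None)[0];print("top disc",s[:2],np.sqrt(s[2]+s[0]**2+s[1]**2))
ct=plane("top",*tp(270,285),.02); cs=plane("side",*sp(277,335),.02);print("hub",ct,cs)
# finished plugs
B=plane("top",*tp(115,230),.152);Bs=plane("side",*sp(305,28),.152)
D=plane("top",*tp(408,432),.152);Ds=plane("side",*sp(97,165),.152)
print("plugs",B,Bs,D,Ds, np.linalg.norm(B-D))
ctr=np.array([.4995,-.112])
for a in(B,Bs,D,Ds): print(np.linalg.norm(a[:2]-ctr),np.degrees(np.arctan2(*(a[:2]-ctr)[::-1])))
L=tri({"top":tp(440,72),"side":sp(431,148)});print("plug",L,np.linalg.norm(L[:2]-ctr),np.degrees(np.arctan2(*(L[:2]-ctr)[::-1])))
M=tri({"top":tp(391,33),"side":sp(484,245)});print("lever",M)
E
```

```text
top disc [ 0.4973 -0.0983] 0.12664352519190727
hub [ 0.4983 -0.1017  0.02  ] [ 0.4992 -0.1035  0.02  ]
plugs [ 0.5085 -0.0123  0.152 ] [ 0.5079 -0.0216  0.152 ] [ 0.4159 -0.1373  0.152 ] [ 0.4179 -0.141   0.152 ] 0.15551762758478913
0.10010972514194742 84.84267472295747
0.09078412730561941 84.67712670120214
0.08730408659484694 -163.17974547532896
0.08659630533626671 -160.45325353613268
plug [ 0.5712 -0.1545  0.1789] 0.08333073838967477 -30.65107943809483
lever [ 0.6003 -0.1474  0.1192]
```

Call:
step_arm(increments="4.1 -1.9 0 0 0 0;4.1 -1.9 0 0 0 0;4.1 -1.9 0 0 0 0;4.1 -1.9 0 0 0 0;4.1 -1.9 0 0 0 0", claw=1)

```text
time: 0.6
tool_pos: [0.3329, -0.371, 0.2238]
ee_rot: [-3.141, 0.0, 0.304]
wrist_force: [0.9, -0.8, -0.7]
width: 0.0576
```

Call:
step_arm(increments="4.1 -1.9 0 0 0 0;4.1 -1.9 0 0 0 0;4.1 -1.9 0 0 0 0;4.1 -1.9 0 0 0 0;4.1 -1.9 0 0 0 0")

```text
time: 1.1
tool_pos: [0.5001, -0.2187, 0.2238]
ee_rot: [-3.141, 0.001, 0.305]
wrist_force: [0.0, 0.8, 0.4]
width: 0.0176
```

Call:
step_arm(increments="0 0 0 0 0 -0.15;0 0 0 0 0 -0.15;0 0 0 0 0 -0.15;0 0 0 0 0 -0.15;0 0 0 0 0 -0.15")

```text
time: 1.6
tool_pos: [0.4989, -0.2201, 0.2235]
ee_rot: [-3.14, 0.0, 1.061]
wrist_force: [0.7, -1.0, -0.1]
width: 0.0002
```

Call:
step_arm(increments="0 0 0 0 0 -0.15;0 0 0 0 0 -0.15;0 0 0 0 0 -0.15;0 0 0 0 0 -0.15;0 0 0 0 0 -0.15")

```text
time: 2.1
tool_pos: [0.4989, -0.2202, 0.2236]
ee_rot: [-3.141, -0.001, 1.811]
wrist_force: [0.6, 0.1, 0.2]
width: 0.0002
```

Call:
step_arm(increments="0 0 0 0 0 -0.15;0 0 0 0 0 -0.15;0 0 0 0 0 -0.15;0 0 0 0 0 -0.15;0 0 0 0 0 -0.12")

```text
time: 2.6
tool_pos: [0.4989, -0.2202, 0.2236]
ee_rot: [-3.141, -0.001, 2.53]
wrist_force: [-0.8, 0.1, 0.1]
width: 0.0001
```

Call:
step_arm(increments="-0.73 3.16 0 0 0 0;-0.73 3.16 0 0 0 0;-0.74 3.16 0 0 0 0;0 0 0 0 0 0;0 0 0 0 0 0")

```text
time: 3.1
tool_pos: [0.5718, -0.1554, 0.2234]
ee_rot: [-3.14, -0.002, 2.526]
wrist_force: [0.4, 0.8, 0.4]
width: 0.0008
```

```bash
python3 - <<'E'
from h import *
a=crop(snapshot("side")[:,:,::-1],270,190,100,100,5)
b=crop(snapshot("top")[:,:,::-1],360,130,100,100,5)
cv2.imwrite("pics/p1.png",np.hstack([a,b])[:, :800] if 0 else cv2.resize(np.hstack([a,b]),(800,400)))
o=get_obs();print(o["tool_pos"],o["ee_rot"])
tip=o["tool_pos"]-[0,0,.019]; print(proj("side",tip),proj("top",tip),proj("side",[.5713,-.1552,.179]))
E
```

```text
[ 0.5712673  -0.15627629  0.22391107] [-3.14077504e+00 -7.29018163e-04  2.52417892e+00]
[331.10102482 225.32111962] [436.19483649 171.20370155] [330.69359908 234.39716094]
```

View pics/p1.png

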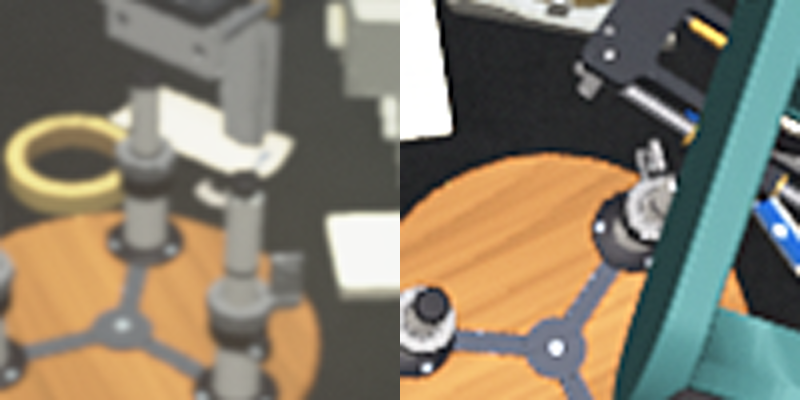

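The fingertips at side (332,225) sit over the plug at (331,235). Next I lower and feel for contact.

Call:
step_arm(increments="0 0 0.7 0 0 0;0 0 0.7 0 0 0;0 0 0.5 0 0 0;0 0 0.2 0 0 0;0 0 0 0 0 0")

```text
time: 3.7
tool_pos: [0.5715, -0.1558, 0.2026]
ee_rot: [-3.141, -0.001, 2.525]
wrist_force: [0.6, -0.1, 0.5]
width: 0.0002
```

Call:
step_arm(increments="0 0 0.1 0 0 0;0 0 0.1 0 0 0;0 0 0.1 0 0 0;0 0 0.1 0 0 0;0 0 0 0 0 0")

```text
time: 4.2
tool_pos: [0.5721, -0.1558, 0.1999]
ee_rot: [3.141, 0.001, 2.525]
wrist_force: [0.1, -0.0, 2.1]
width: 0.0001
```

Call:
step_arm(increments="0 0 0.1 0 0 0;0 0 0.1 0 0 0;0 0 0.1 0 0 0;0 0 0 0 0 0")

```text
time: 4.6
tool_pos: [0.5721, -0.1558, 0.1964]
ee_rot: [3.141, 0.001, 2.525]
wrist_force: [-0.7, 0.2, 3.7]
width: 0.0007
```

Call:
step_arm(increments="0 0 0.1 0 0 0;0 0 0.1 0 0 0;0 0 0 0 0 0")

```text
time: 4.9
tool_pos: [0.572, -0.1558, 0.1941]
ee_rot: [3.142, 0.0, 2.525]
wrist_force: [0.2, -0.2, 3.3]
width: 0.0005
```

Call:
step_arm(increments="0 0 0.1 0 0 0;0 0 0.1 0 0 0;0 0 0 0 0 0")

```text
time: 5.2
tool_pos: [0.5721, -0.1558, 0.1938]
ee_rot: [3.141, 0.002, 2.525]
wrist_force: [-1.7, 1.9, 8.1]
width: 0.0002
```

Call:
step_arm(increments="0 0 0.1 0 0 0;0 0 0 0 0 0")

```text
time: 5.4
tool_pos: [0.5721, -0.1558, 0.1933]
ee_rot: [3.141, 0.002, 2.525]
wrist_force: [-1.0, 1.6, 9.4]
width: 0.0003
```

Call:
step_arm(increments="0 0 0.1 0 0 0;0 0 0 0 0 0")

```text
time: 5.6
tool_pos: [0.5721, -0.1558, 0.1924]
ee_rot: [3.141, 0.002, 2.525]
wrist_force: [-2.6, 0.9, 9.6]
width: 0.0006
```

The force plateaued at 4 N and then rose to 9–10 N, so the plug is home after about 6 mm. The tip height of 0.173 means the leg is about 21 mm out. Now lift and open, then descend around the tube.

Call:
step_arm(increments="0 0 -1 0 0 0;0 0 -1 0 0 0;0 0 0 0 0 0;0 0 0 0 0 0;0 0 0 0 0 0", claw=-1)

```text
time: 6.1
tool_pos: [0.5717, -0.1557, 0.2095]
ee_rot: [-3.141, -0.001, 2.525]
wrist_force: [-0.5, -0.7, 0.3]
width: 0.0376
```

Call:
step_arm(increments="0 0 0 0 0 0;0 0 0 0 0 0;0 0 0 0 0 0;0 0 0 0 0 0;0 0 0 0 0 0")

```text
time: 6.6
tool_pos: [0.5719, -0.1558, 0.2102]
ee_rot: [-3.142, 0.0, 2.525]
wrist_force: [0.1, 0.2, 0.3]
width: 0.077
```

```bash
python3 - <<'E'
from h import *
a=crop(snapshot("side")[:,:,::-1],280,190,100,100,6)
cv2.imwrite("pics/p2.png",a)
o=get_obs();print(o["tool_pos"],o["width"])
E
```

```text
[ 0.57192908 -0.15577829  0.21028582] 0.08093971725960097
```

View pics/p2.png

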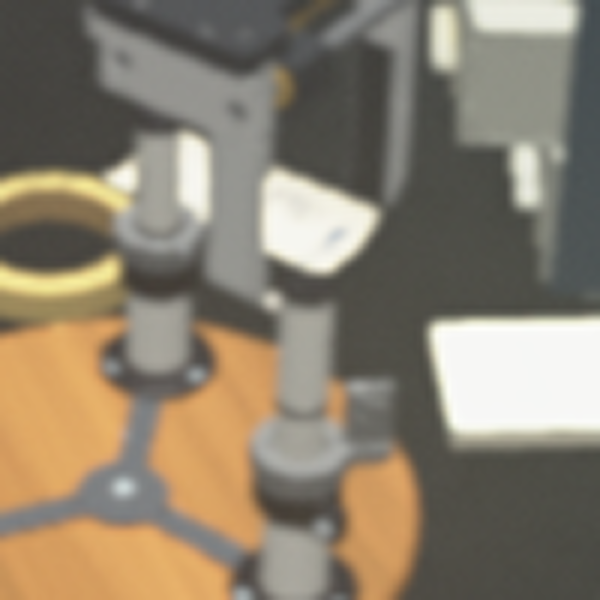

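The side crop shows the plug at (305,285) seated with no gap, the mark at (300,410) above the collar, the paddle at (370,410) still open, and the open fingers straddling the leg.

Call:
step_arm(increments="0 0 0.5 0 0 0;0 0 1.5 0 0 0;0 0 1.5 0 0 0;0 0 1.5 0 0 0;0 0 1.5 0 0 0")

```text
time: 7.15
tool_pos: [0.5713, -0.1556, 0.1429]
ee_rot: [-3.141, -0.002, 2.525]
wrist_force: [0.1, -0.1, -0.5]
width: 0.0939
```

Call:
step_arm(increments="0 0 0.5 0 0 0;0 0 0 0 0 0")

```text
time: 7.35
tool_pos: [0.5711, -0.1555, 0.1385]
ee_rot: [-3.141, -0.003, 2.525]
wrist_force: [-0.6, -0.3, -0.1]
width: 0.0939
```

Call:
step_arm(increments="0 0 0 0 0 0;0 0 0 0 0 0;0 0 0 0 0 0;0 0 0 0 0 0;0 0 0 0 0 0", claw=1)

```text
time: 7.85
tool_pos: [0.5721, -0.1559, 0.1407]
ee_rot: [3.141, 0.001, 2.525]
wrist_force: [0.4, -0.4, 0.4]
width: 0.0571
```

Call:
step_arm(increments="0 0 0 0 0 0;0 0 0 0 0 0;0 0 0 0 0 0;0 0 0 0 0 0;0 0 0 0 0 0")

```text
time: 8.35
tool_pos: [0.5726, -0.1548, 0.1403]
ee_rot: [3.139, 0.0, 2.525]
wrist_force: [2.9, 2.9, 0.1]
width: 0.0195
```

Call:
step_arm(increments="0 0.1 0.4 0 0 0;0 0 0.4 0 0 0;0 0 0.4 0 0 0;0 0 0.4 0 0 0;0 0 0 0 0 0")

```text
time: 8.85
tool_pos: [0.5727, -0.1548, 0.127]
ee_rot: [3.141, 0.002, 2.525]
wrist_force: [-3.5, 2.6, 8.7]
width: 0.0199
```

Call:
step_arm(increments="0 0 0.2 0 0 0;0 0 0.2 0 0 0;0 0 0 0 0 0;0 0 0 0 0 0")

```text
time: 9.25
tool_pos: [0.5727, -0.1548, 0.1235]
ee_rot: [3.141, 0.002, 2.525]
wrist_force: [-3.0, 2.3, 11.0]
width: 0.0197
```

Call:
step_arm(increments="0 0 0.2 0 0 0;0 0 0.2 0 0 0;0 0 0 0 0 0;0 0 0 0 0 0")

```text
time: 9.65
tool_pos: [0.5727, -0.1548, 0.1196]
ee_rot: [3.141, 0.002, 2.525]
wrist_force: [-4.2, 2.7, 11.2]
width: 0.0196
```

```bash
python3 - <<'E'
from h import *
a=crop(snapshot("side")[:,:,::-1],295,205,70,70,8)
cv2.imwrite("pics/p3.png",a)
o=get_obs();print(o["tool_pos"],o["width"],o["wrist_force"])
x,y=.572,-.155
for z in(.094,.146,.152): print(z,[(proj("side",[x,y,z])-[295,205]+.5)*8-.5])
E
```

```text
[ 0.5726714  -0.15480102  0.119573  ] 0.019798428500534142 [-4.35573959  2.7928559  11.32322765]
0.094 [array([280.85505635, 470.93710006])]
0.146 [array([287.28794695, 330.94114582])]
0.152 [array([288.05132489, 314.32811298])]
```

View pics/p3.png

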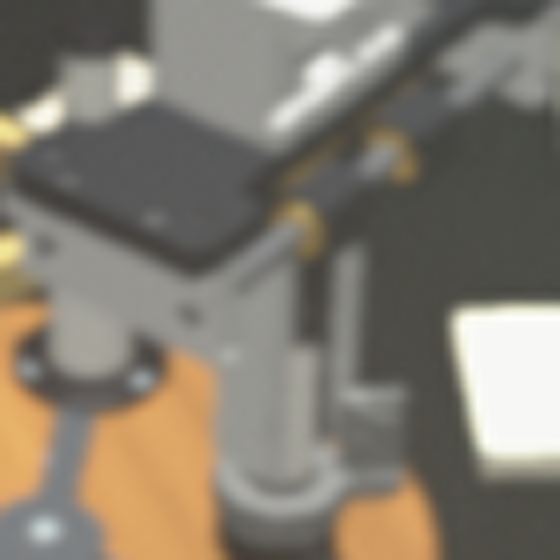

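The tube between the fingers emerges below the dark plug at about (305,345). The paddle at (372,430) is still open and the mark sits at the collar rim. I'll compare the flange edge with its expected position.

```bash
python3 - <<'E'
from h import *
a=cv2.imread("pics/p3.png",0)
print("now",[int(a[r,298:312].mean()) for r in range(290,490,8)])
f=lambda p:((proj("side",p)-[295,205]+.5)*8-.5).round(1)
for z in(.144,.146,.148,.152):print(z,f([.574,-.1655,z]))
print("collar rim front/back",f([.572,-.165,.094]),f([.572,-.145,.094]), "mark",f([.572,-.165,.0955]))
# sanity: finished leg in initial pic (near-left leg, z known): flange edge column profile, and target leg initially
g=cv2.imread("pics/side0.png",0)
for n,p in(("fin",[.417,-.139]),("tgt",[.572,-.155])):
    q0=proj("side",[*p,.14]);c=int(round(q0[0]))
    print(n,c,[(r,int(g[r,c-1:c+2].mean())) for r in range(230,270)], proj("side",[p[0],p[1]-.0105,.146]),proj("side",[p[0],p[1]-.01,.094]))
E
```

```text
now [80, 81, 82, 82, 80, 80, 90, 119, 145, 157, 158, 156, 156, 155, 155, 154, 153, 153, 153, 155, 158, 159, 153, 142, 131]
0.144 [293.7 359.7]
0.146 [294.  354.2]
0.148 [294.3 348.6]
0.152 [294.8 337.5]
collar rim front/back [280.5 493.3] [281.2 448.9] mark [280.7 489.4]
fin 264 [(230, 66), (231, 66), (232, 66), (233, 66), (234, 66), (235, 67), (236, 67), (237, 67), (238, 69), (239, 69), (240, 76), (241, 108), (242, 143), (243, 155), (244, 157), (245, 157), (246, 157), (247, 157), (248, 156), (249, 156), (250, 157), (251, 156), (252, 156), (253, 156), (254, 155), (255, 155), (256, 154), (257, 145), (258, 123), (259, 123), (260, 150), (261, 148), (262, 119), (263, 97), (264, 92), (265, 83), (266, 66), (267, 55), (268, 54), (269, 66)] [263.24623376 241.90831456] [264.13014536 259.24419691]
tgt 330 [(230, 244), (231, 237), (232, 173), (233, 94), (234, 73), (235, 76), (236, 77), (237, 72), (238, 76), (239, 108), (240, 145), (241, 157), (242, 158), (243, 160), (244, 160), (245, 160), (246, 159), (247, 159), (248, 159), (249, 159), (250, 158), (251, 159), (252, 159), (253, 159), (254, 159), (255, 158), (256, 156), (257, 144), (258, 121), (259, 124), (260, 146), (261, 156), (262, 156), (263, 155), (264, 155), (265, 156), (266, 159), (267, 165), (268, 159), (269, 133)] [330.43160182 248.80361968] [329.62442121 266.22908625]
```

The flange edge matches its home height to within about 0.6 mm once the camera bias from the finished leg is removed, so the leg did not slip. Step 2 holds. Now turn the grip clockwise.

Call:
step_arm(increments="0.05 0 0.03 0 0 0.08;0.05 0 0.02 0 0 0.08;0 0 0 0 0 0.08;0 0 0 0 0 0.08;0 0 0 0 0 0.08")

```text
time: 10.2
tool_pos: [0.5726, -0.1549, 0.1196]
ee_rot: [3.139, 0.004, 2.122]
wrist_force: [-1.5, 1.4, 11.1]
width: 0.0195
```

Call:
step_arm(increments="0 0 0 0 0 0.08;0 0 0 0 0 0.08;0 0 0 0 0 0.08;0 0 0 0 0 0.08;0 0 0 0 0 0.08")

```text
time: 10.7
tool_pos: [0.5725, -0.1549, 0.1196]
ee_rot: [3.138, 0.003, 1.722]
wrist_force: [-2.2, 1.0, 11.3]
width: 0.0199
```

```bash
python3 - <<'E'
from h import *
cv2.imwrite("pics/p4.png",crop(snapshot("side")[:,:,::-1],295,205,70,70,8))
o=get_obs();print(o["tool_pos"],o["ee_rot"],o["width"],o["wrist_force"],o["wrist_torque"])
E
```

```text
[ 0.57251613 -0.15487543  0.11956195] [3.13841119e+00 2.57033909e-03 1.71921634e+00] 0.019732295000637792 [-2.07444306  0.73217496 11.47451155] [0.31016299 0.57402932 0.0107341 ]
```

View pics/p4.png

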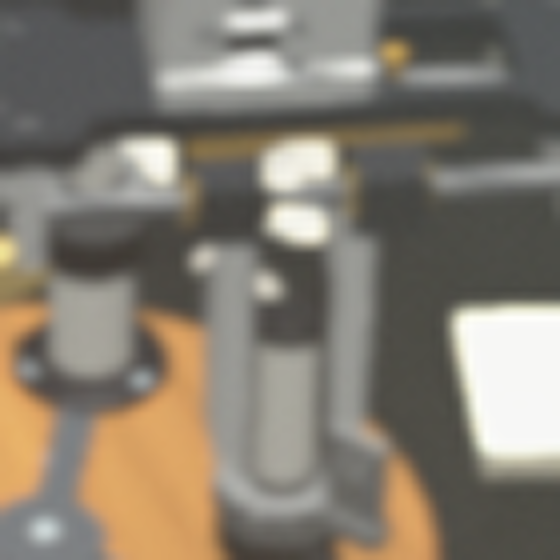

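Clear view: the tube sits between the fingers with the mark at the collar rim, and the right finger is pushing the paddle at (360,490) round. Roughly 0.3 rad remains.

Call:
step_arm(increments="0 0 0 0 0 0.07;0 0 0 0 0 0.07;0 0 0 0 0 0.07;0 0 0 0 0 0.06;0 0 0 0 0 0")

```text
time: 11.25
tool_pos: [0.5729, -0.1522, 0.1196]
ee_rot: [3.138, -0.004, 1.456]
wrist_force: [-2.7, 5.4, 11.7]
width: 0.0201
```

Call:
step_arm(increments="0 0 0 0 0 0.04;0 0 0 0 0 0.04;0 0 0 0 0 0")

```text
time: 11.55
tool_pos: [0.5735, -0.1512, 0.1196]
ee_rot: [3.137, -0.006, 1.377]
wrist_force: [-2.3, 7.7, 11.5]
width: 0.0202
```

```bash
python3 - <<'E'
from h import *
cv2.imwrite("pics/p5.png",crop(snapshot("side")[:,:,::-1],295,205,70,70,8))
o=get_obs();print(o["tool_pos"],o["ee_rot"],o["width"],o["wrist_force"],o["wrist_torque"])
E
```

```text
[ 0.57345047 -0.15121917  0.11963188] [ 3.13702558 -0.00578597  1.37757038] 0.020530014775860275 [-0.94847038  7.72248359 11.28944686] [ 1.84475136 -0.03225692  0.43641664]
```

View pics/p5.png

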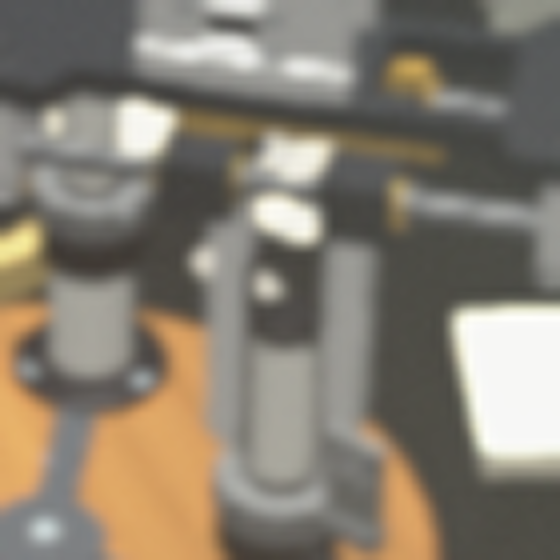

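The paddle at (358,490) has hardly moved since the last view, and the tool has shifted 3.7 mm in +y with 7.7 N. It may already be at its stop, so I'll compare with the projected paddle corners.

```bash
python3 - <<'E'
from h import *
f=lambda p:((proj("side",p)-[295,205]+.5)*8-.5).round(0)
c=np.array([.5717,-.1552])
for d in(14.5,-10,-18,-25,-31,-36,-41):
    u=np.array([np.cos(np.radians(d)),np.sin(np.radians(d))])
    print(d,"outer top",f([*(c+.0365*u),.121]),"outer bot",f([*(c+.0365*u),.096]),"inner top",f([*(c+.0165*u),.121]))
# finished legs: outward lever tip seen initially
ctr=np.array([.4987,-.1025])
for a in(84,-156):
    u=np.array([np.cos(np.radians(a)),np.sin(np.radians(a))]);print(a,proj("side",[*(ctr+.1265*u),.121]),proj("side",[*(ctr+.1165*u),.121]))
g0=cv2.imread("pics/p4.png",0).astype(int);g1=cv2.imread("pics/p5.png",0).astype(int)
for r in(470,490,510,530):print(r,g0[r,320:404:6],g1[r,320:404:6])
E
```

```text
14.5 outer top [405. 384.] outer bot [400. 451.] inner top [338. 393.]
-10 outer top [408. 418.] outer bot [403. 485.] inner top [339. 408.]
-18 outer top [404. 429.] outer bot [399. 496.] inner top [337. 413.]
-25 outer top [398. 438.] outer bot [394. 505.] inner top [335. 417.]
-31 outer top [392. 446.] outer bot [388. 513.] inner top [332. 420.]
-36 outer top [386. 451.] outer bot [382. 519.] inner top [329. 423.]
-41 outer top [379. 457.] outer bot [375. 524.] inner top [326. 425.]
84 [307.91990665 210.49953851] [307.335242  212.6099772]
-156 [248.91299383 251.0679326 ] [253.07889486 250.11844181]
470 [121 115 110 110 112 115 117 116 110 108 116 132 148 154] [127 122 117 115 117 119 117 112 107 109 122 142 159 160]
490 [151 135 118 106 102 101 101 102 102 107 119 137 157 169] [149 132 116 105 101 102 105 106 106 112 128 146 164 172]
510 [133 127 123 121 118 113 108 105 102 107 122 141 160 171] [133 125 119 115 111 107 104 102 102 111 128 147 163 172]
530 [ 96  96  99 105 111 117 120 124 124 124 125 133 147 160] [ 97  98 102 109 115 120 123 124 122 123 131 144 158 166]
```

The paddle's outer edge at x≈383 fits about −36 to −40°, which is the shut direction. To confirm the stop I'll press the finger further along −tool x and watch the force.

Call:
step_arm(increments="-0.1 0 0 0 0 0;-0.1 0 0 0 0 0;-0.1 0 0 0 0 0;0 0 0 0 0 0;0 0 0 0 0 0")

```text
time: 12.1
tool_pos: [0.5734, -0.1513, 0.1196]
ee_rot: [3.137, -0.011, 1.379]
wrist_force: [0.1, 14.4, 11.8]
width: 0.0201
```

Call:
step_arm(increments="-0.1 0 0 0 0 0;-0.1 0 0 0 0 0;0 0 0 0 0 0;0 0 0 0 0 0")

```text
time: 12.5
tool_pos: [0.5734, -0.1514, 0.1197]
ee_rot: [3.137, -0.014, 1.38]
wrist_force: [0.2, 19.0, 12.5]
width: 0.02
```

```bash
python3 - <<'E'
from h import *
a=crop(snapshot("side")[:,:,::-1],295,205,70,70,8)
cv2.imwrite("pics/p6.png",a);g2=cv2.cvtColor(a,cv2.COLOR_BGR2GRAY).astype(int)
g1=cv2.imread("pics/p5.png",0).astype(int)
for r in(470,490,510,530):print(r,g1[r,320:404:6],g2[r,320:404:6])
o=get_obs();print(o["tool_pos"],o["ee_rot"],o["width"],o["wrist_force"],o["wrist_torque"])
E
```

```text
470 [127 122 117 115 117 119 117 112 107 109 122 142 159 160] [126 121 118 116 118 119 119 114 109 110 123 143 160 161]
490 [149 132 116 105 101 102 105 106 106 112 128 146 164 172] [150 133 116 106 102 103 105 107 108 114 128 147 165 174]
510 [133 125 119 115 111 107 104 102 102 111 128 147 163 172] [135 127 120 116 111 107 105 103 103 111 128 147 164 173]
530 [ 97  98 102 109 115 120 123 124 122 123 131 144 158 166] [ 97  98 104 109 116 120 123 124 124 125 132 146 159 167]
[ 0.57342534 -0.15138091  0.11964215] [ 3.13701279 -0.01431321  1.38037828] 0.02034944476043221 [ 0.35970418 17.65523235 12.09052752] [ 3.3608816  -0.34070225  0.38516974]
```

View pics/p6.png

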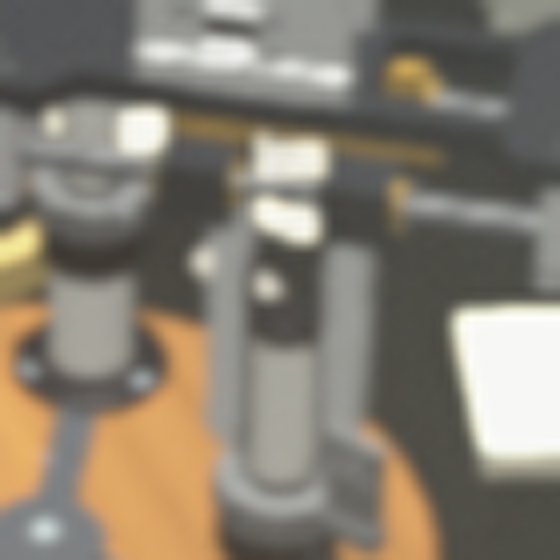

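```bash
python3 - <<'E'
from h import *
for n in("p3","p4","p5","p6"):
    a=cv2.imread(f"pics/{n}.png",0); x=300 if n=="p3" else 285
    p=a[320:370,x:x+10].mean(1); print(n,"flange edge row",320+int(np.argmax(p>118)))
o=get_obs();print(o["time"],o["tool_pos"],o["width"],np.abs(o["qvel"]).max())
print(close_job())
E
```

```text
p3 flange edge row 346
p4 flange edge row 348
p5 flange edge row 348
p6 flange edge row 348
12.55 [ 0.57342534 -0.15138091  0.11964215] 0.02034944476043221 0.001395675182386952
the job is handed in; nothing more can be done
None
```

I completed all the steps and handed the job in at 12.55 s. No verdict is reported, so the results below rest on the arm readings and the side camera.

- **Plug:** I pressed it with closed fingers. The force held near 4 N for about 6 mm, then rose to 9–10 N, and the picture shows no gap under the flange.
- **Leg:** I gripped the tube (opening 20 mm) and slid it down about 21 mm. The flange edge matches its expected row to within about 0.6 mm and did not move while the lever was turned.
- **Lever:** I turned the grip clockwise by about 1.15 rad, and a finger swung the paddle to about −36 to −40° in the world frame. The shut direction I measured is −36°. Pressing harder, up to 19 N, did not move it, so I take it to be at its stop.
- **At hand-in:** The arm was at rest and still gripping the leg, still pushing sideways at about 18 N. The paddle met the finger earlier than I expected, and the grasp point ended about 4 mm off the leg's axis (limit 15 mm).
- **Not checked:** I did not measure the tape roll, marker and stapler again at the end, but the arm never went near them.

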